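Wind the dust nozzle up to the carving and hold the suction gate open

TASK

Get dust extraction going at the carving: wind the red-handled crank clockwise for the turns it takes until the yellow pointer on the dust nozzle stands level with the green clip, then pull the spring-loaded suction gate straight out by its upright black grip until its yellow pointer is level with the red clip. Finish there while still holding the gate out against its spring, because it snaps shut when let go. Do not knock the carving or disturb the other things on the bench.

Things in the scene. Friction and masses are not known exactly. Their poses are not given: they have to be found in the camera images.
- extractor: Bench dust extractor, fixed; pose varies. Origin on the bench below the duct; z up, y along the duct to the carving, -x to the robot. In mm: plate x -250..90, y -240..440, 12 thick; duct 80 across, axis 85 up, y -200..120; blue gate housing x -65..65, y -115..-85, top 150; blue gear case x -198..-33, y 70..130, top 80; bars' feet at (-235,-145), (75,120), (75,300).
- crank_axis (a point): On the crank's vertical axis, at (-150, 100, 155) mm in the extractor's frame, same axes; the red handle's middle circles it, radius 50 mm, at this height. Clockwise from above drives the nozzle out, 30 mm a turn; anticlockwise brings it back. 1.6 to 3.1 turns are needed. It takes 0.12 N m (2.4 N at the handle) and stays where it is left. Start angle varies.
- crank_grip (a point): Middle of the upright red crank handle, 22 mm across, 52 mm tall, which spins freely on its pin; 155 mm above the bench (handle from 118 to 170 mm). The steel crank arm below it tops out at 117 mm.
- nozzle: Telescopic nozzle: grey tube with flared black mouth 120 mm across; slides along the extractor's +y, -9 to +130 mm, moved only by the crank (starts at -7 to +12 mm). Its origin coincides with the extractor's at 0.
- nozzle_pointer (a point): Tip of the yellow pointer on the nozzle, over the white scale bar behind the duct, 128 mm above the bench; pointer 5 mm wide, the point at the middle of its width.
- green_mark (a point): Marked point of the green clip, 8 mm wide, the point at the middle of that width, fixed on the white scale bar behind the duct (do not move; axes as the extractor's). Level means: same y in the extractor's frame as the nozzle pointer. It starts 48 to 92 mm further along +y than the pointer.
- gate: Suction gate: upright steel plate, 6 mm thick, sliding straight out of the blue housing along the extractor's -x, 0 to 95 mm. A spring pulls it back: about 5 N when shut, 1.2 N more per 10 mm (10 to 13 N at the clip). Its origin is at (0, -100, 0) mm in the extractor's frame when shut.
- gate_grip (a point): Middle of the gate's upright black grip post, 18 mm across, standing from 110 to 172 mm above the bench, point at 148 mm, free all round above 110 mm; when shut it is at x -140, y -100 mm in the extractor's frame, 75 mm in front of the housing's face.
- gate_pointer (a point): Tip of the yellow pointer, 5 mm wide, at the foot of the grip post, 45 mm to its -y side, 108 mm above the bench; moves with the gate and has the same x as the post's axis in the extractor's frame.
- red_mark (a point): Marked point of the red clip, 8 mm wide, the point at the middle of that width, fixed on the white guide bar beside the gate (do not move; axes as the extractor's); the clip's top is 117 mm above the bench. Level means: same x in the extractor's frame as the gate pointer. It is 40 to 65 mm further out (-x) than the pointer of the shut gate.
- carving_mid (a point): Middle of the white abstract carving, 168 mm tall on a dark wooden foot 90 x 90 mm, loose on the plate beyond the nozzle's mouth; 85 mm above its underside. Must not be knocked.
- sanding_block: Cork sanding block 60 x 100 x 30 mm lying loose on the plate; bystander.
- glue: Orange bottle 60 mm across, 150 mm tall; bystander.
- jar: Amber jar 70 mm across, 90 mm tall; bystander.
- hammer: Hammer, 220 mm long, lying on the bench; bystander.
- screwdriver: Red-handled screwdriver lying on the bench; bystander.
- mug: Blue mug 80 mm across, 90 mm tall; bystander.

How it is judged:
On the way, in this order (a step that is already met when the one before it is completed fails the run):
1. the nozzle is wound out to the green clip and at rest, the gate still shut (y of nozzle_pointer in the frame of green_mark between -0.006 and 0.006 m and linear speed of nozzle below 0.005 m/s and x of gate_pointer in the frame of red_mark above 0.03 m), for 0.3 s.
2. the gate is pulled out to the red clip and held there (x of gate_pointer in the frame of red_mark between -0.006 and 0.006 m and contact force between the fingers and gate above 3 N), for 0.3 s.
At the end, for the whole second after the job is handed in: Nozzle pointer level with the green clip within 6 mm, gate pointer level with the red clip within 6 mm and still, the fingers bearing on the gate with over 3 N (holding it against its spring), the carving within 10 mm of where it stood (all of step 2 and y of nozzle_pointer in the frame of green_mark between -0.006 and 0.006 m and linear speed of gate below 0.01 m/s and distance of carving_mid from where it was at the start of the episode below 0.01 m); the arm keeps its last pose, push and grip.
It fails at once if the carving is knocked (moved over 10 mm) (distance of carving_mid from where it was at the start of the episode above 0.01 m).
It fails at once if a bystander is moved over 25 mm (distance of any of sanding_block, glue, jar, hammer, screwdriver, mug from where it was at the start of the episode above 0.025 m).
It also fails if it takes over 67 s, if anything falls off the work surface, if the arm or the gripper's body presses on something with over 40 N, if the wrist force passes 120 N, or if a joint passes its speed limit or range.

ROBOT

A 6-joint arm with a two-finger parallel gripper is mounted at the origin on the work surface. World frame = base frame: x ahead of the robot, y to its left, z up, the work surface at z = 0. Lengths are in m, angles in rad, forces in N, time in s.
With the tool pointing down it reaches from about 0.275 to 0.825 m from the base axis. Payload 4.9 kg.
Tool frame: the origin (TCP) lies midway between the tips of the shut fingers; the grasp point (between the pads) lies 19 mm behind it (grip_point_offset is the distance from the TCP to the grasp point, in m); z points along the fingers, x is the direction in which the jaws open and shut, and the axes are right-handed (so a half turn about z gives the same grasp; the last joint's range is limited). The gripper opens to 85 mm and grips with 20 to 120 N. Pads are 22 mm wide; open, the fingers measure 114 mm over their backs; the gripper's body (76 mm by 85 mm) begins 54 mm behind the grasp point. The pads swing forward as they close: fully open they stand 13 mm farther back than shut.
Start: joints at [-0.134, 0.326, -0.193, 1.052, 0, 1.437], TCP at [0.55, 0, 0.231] pointing down, gripper open.
Joint ranges: [-2.65, 2.65], [-0.97, 1.79], [-1.3, 1.35], [-1.93, 2.1], [-1.47, 1.37], [-3.14, 3.14]. Speed limits (rad/s): [2.57, 2.57, 3.14, 3.14, 3.14, 3.14].

INTERFACE

Orientations are given as a rotation vector (axis times angle).
In Python, from cell import * gives the robot as it stands. Calls block until the motion is done:
- movep(position, orientation): joint-space move of the TCP to a pose.
- move_l(position, velocity=0.15, rot=None, until_force=None): straight line of the TCP; rot=None keeps the orientation; velocity is the mean speed in m/s. With until_force (N) it stops when the force on the tool has changed by that much, and returns True; else False.
- set_joints(angles): joint-space move.
- let_go() and grab(newtons=None): open the fingers fully, or close them until they stop; newtons is the grip in N (None keeps the last).
- sleep(seconds).
- ik(position, orientation): joint angles nearest the present ones, or None.
- get_state(): the state.
- grab_frame(name): name is "scene" or "side" or "wrist"; returns a dict with "img" (400x640x3 uint8, red, green, blue), "fx", "fy", "cx", "cy" (pixels), "k1" (the pictures are not rectified: a ray, as slopes to the right and down, at radius r is drawn at 1 + k1 r^2 times it, then the intrinsics apply), "cam_to_world" (4x4, takes a point from camera to world coordinates); the wrist camera has in their place "T_tool_cam" (4x4, takes a point from camera to tool coordinates, whose origin is the TCP and whose axes are the tool frame's). Camera axes: x right, y down, z forward; pixel columns grow to the right and rows downward; lengths in m; the calibration is good to about 2 mm. A picture is of the moment at which its call begins: read the wrist's pose just before it. There is no depth.
A pose or a line that the arm cannot do raises MotionError and nothing moves.
- sign_off(): hands the job in, once; it reports no verdict.
Trained networks look in the newest picture that a camera, given by its name, has taken for a name from the list of things; names that differ only in an ending like _2 or _b are one class to them, and where a whole thing is asked for, a point or a joint stands for the part that bears it (a point fixed in the world has none). Each returns a list of dicts, best first, with "score" (0 to 1); they miss things now and then, are a little off and sometimes report something else, mostly with a low value. They report only what shows in the picture. A call takes as long as a camera call.
- spot_in(camera, name): "centre" ([column, row] in pixels, amid what is visible of it).
- silhouettes(camera, name): "mask" (400x640 bool, what is visible of it) and "centre" ([column, row] in pixels, amid what is visible of it).
- tip_of(camera, name): "centre" ([column, row] in pixels: a listed point, or the origin of a listed thing).
The state is a dict: "clock": time; "q": joint angles; "joint_velocities": joint speeds; "tau": joint torques, N m; "position": TCP position; "eef_rot": TCP orientation; "contact_force": force on the tool from outside, world axes, zero at the start; "wrist_torque": the same for the moment, N m; "finger_gap": opening from 0.0 (shut) to 1.0 (fully open).
Only numpy, scipy, OpenCV 4.12 (cv2) and the standard library are available. Lean on these libraries where they do the work, as an engineer would, in place of code of your own. Each camera call takes 0.05 s, during which the arm holds its last target. There are 200 camera calls.

## Working session

There is one attempt and no reset: what is moved stays moved. The work goes in short steps, each a Python script; the robot and the scene stay as the last script left them, time stands still between calls to the robot, and variables do not carry over. Pictures are saved under pics/ and viewed, about 8 in all and at most 12, crops included, and the job is handed in when it is done.

```bash
mkdir -p pics; ls
cat > h.py <<'E'
from cell import *
import numpy as np, cv2
from scipy.spatial.transform import Rotation as R
def cam(f, st=None):
    if "cam_to_world" in f: return np.array(f["cam_to_world"])
    T=np.eye(4); T[:3,:3]=R.from_rotvec(st["eef_rot"]).as_matrix(); T[:3,3]=st["position"]
    return T@np.array(f["T_tool_cam"])
def ray(f,T,px):
    d=np.array([(px[0]-f["cx"])/f["fx"],(px[1]-f["cy"])/f["fy"]]); u=d.copy()
    for _ in range(20): u=d/(1+f["k1"]*(u@u))
    v=T[:3,:3]@np.array([u[0],u[1],1]); return T[:3,3],v
def onz(f,T,px,z):
    o,v=ray(f,T,px); return o+v*(z-o[2])/v[2]
def proj(f,T,p):
    c=np.linalg.inv(T)@np.append(p,1); u=c[:2]/c[2]; u=u*(1+f["k1"]*(u@u))
    return np.array([u[0]*f["fx"]+f["cx"],u[1]*f["fy"]+f["cy"]])
def save(f,name): cv2.imwrite("pics/"+name,f["img"][:,:,::-1])
E
python3 - <<'E'
from h import *
Z=dict(crank_grip=.155,crank_axis=.155,nozzle_pointer=.128,green_mark=.128,gate_grip=.148,gate_pointer=.108,red_mark=.117,carving_mid=.097,extractor=0)
ims=[]
for c in ["scene","side","wrist"]:
    st=get_state(); f=grab_frame(c); T=cam(f,st); save(f,c+"0.png"); print(c,T[:3,3].round(3),f["fx"],f["k1"])
    for n,z in Z.items():
        r=tip_of(c,n)
        for k in r[:2]: print(n,round(k["score"],2),np.round(k["centre"],1),onz(f,T,k["centre"],z).round(4))
    for n in ["glue","jar","mug","hammer","screwdriver","sanding_block"]:
        r=spot_in(c,n)
        for k in r[:1]: print(n,round(k["score"],2),np.round(k["centre"],1),onz(f,T,k["centre"],.03).round(3))
print(get_state())
E
```

```text
pics
scene [1.163 0.477 1.279] 505.774871839827 -0.08313294101122733
crank_grip 0.74 [272.7 161.3] [ 0.5529 -0.2091  0.155 ]
crank_grip 0.4 [361.1 195.1] [0.4813 0.0543 0.155 ]
crank_axis 0.87 [342.4 190. ] [0.5013 0.005  0.155 ]
crank_axis 0.4 [237.7 118.7] [ 0.5016 -0.4056  0.155 ]
nozzle_pointer 0.59 [302.1 263.3] [0.7311 0.0609 0.128 ]
green_mark 0.4 [317.6 276.2] [0.7328 0.1143 0.128 ]
gate_grip 0.77 [284.5 159. ] [ 0.5207 -0.1935  0.148 ]
gate_pointer 0.75 [274.7 160.6] [ 0.5216 -0.2351  0.108 ]
red_mark 0.61 [281.3 150.1] [ 0.4841 -0.2426  0.117 ]
red_mark 0.51 [390.9 299.9] [0.66   0.2901 0.117 ]
carving_mid 0.88 [390.7 300.9] [0.6539 0.2881 0.097 ]
extractor 0.55 [280.  235.5] [ 0.6572 -0.095   0.    ]
glue 0.59 [233.8 103.9] [ 0.388 -0.565  0.03 ]
jar 0.71 [212.6 133. ] [ 0.528 -0.52   0.03 ]
mug 0.79 [202.  160.9] [ 0.631 -0.457  0.03 ]
hammer 0.95 [281.5 102.2] [ 0.273 -0.445  0.03 ]
screwdriver 0.91 [501.9 237. ] [0.255 0.408 0.03 ]
sanding_block 0.86 [400.8 247.8] [0.476 0.204 0.03 ]
side [ 0.205 -0.937  1.118] 389.11572800170643 0.030165809792345167
crank_grip 0.57 [29
[... 1389 characters left out ...]
 [0.477 0.16  0.03 ]
{'clock': 2.4, 'q': array([-1.34231254e-01,  3.26221654e-01, -1.92603613e-01,  1.05199759e+00,
        2.53552576e-05,  1.43658056e+00]), 'joint_velocities': array([ 0.00026881, -0.00140301, -0.0036408 ,  0.00075365,  0.00021503,
        0.00180492]), 'tau': array([-1.41411908e-05, -4.43321157e+01,  2.62752253e+01,  1.22010966e-03,
       -1.42911204e-04, -1.16953342e-05]), 'position': array([ 5.50015366e-01, -4.48604214e-08,  2.31267659e-01]), 'eef_rot': array([-3.14156398e+00,  2.43207803e-05,  3.59757111e-05]), 'contact_force': array([0.27871885, 0.46391749, 0.38898141]), 'wrist_torque': array([ 0.0359906 ,  0.07051611, -0.02273538]), 'finger_gap': 1.0000277205960648}
```

View pics/wrist0.png

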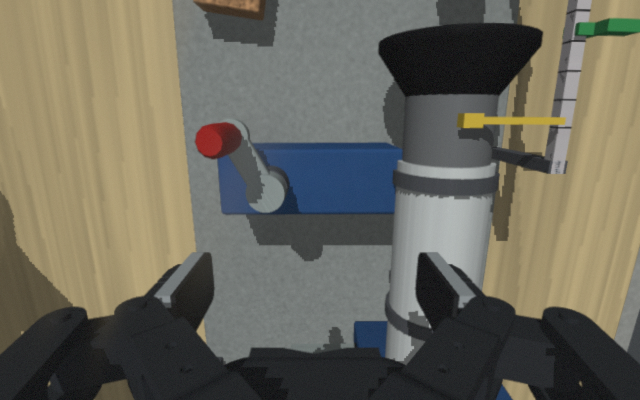

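View pics/scene0.png

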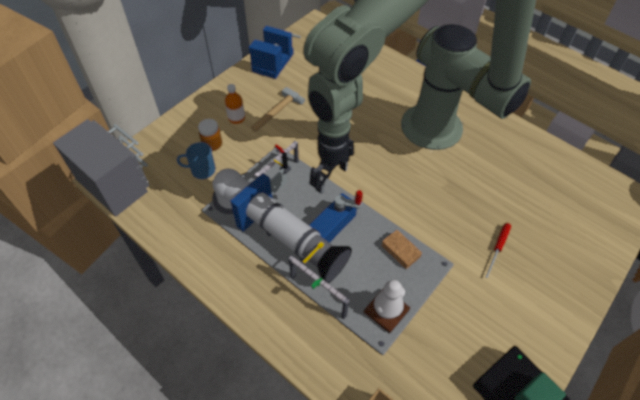

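```bash
cat >> h.py <<'E'
def wind(c,a0,total,z,v=.1,r=.05,fmax=30):
    """clockwise by total rad from angle a0 about c; returns angle reached and log of (angle, fx, fy)"""
    n=max(1,int(np.ceil(abs(total)/(2*np.pi/24)))); log=[]; a=a0
    for i in range(1,n+1):
        a=a0-total*i/n
        move_l([c[0]+r*np.cos(a),c[1]+r*np.sin(a),z],velocity=v)
        F=get_state()["contact_force"]; log.append((a,F[0],F[1],F[2]))
        if np.hypot(F[0],F[1])>fmax: print("FORCE"); break
    return a,np.array(log)
E
python3 - <<'E'
from h import *
h=np.array([.4865,.048]); c=np.array([.5116,.0057])
move_l([*h,.235]); 
st=get_state(); f=grab_frame("wrist"); T=cam(f,st)
for n in ["crank_grip","crank_axis"]:
    for k in tip_of("wrist",n)[:1]: print(n,k["score"],onz(f,T,k["centre"],.155).round(4))
move_l([*h,.133],until_force=8)
grab(25); s=get_state(); print(s["position"],s["finger_gap"],s["contact_force"])
p=s["position"][:2]; a0=np.arctan2(*(p-c)[::-1])
a,l=wind(c,a0,np.pi/3,.133,v=.06,r=np.linalg.norm(p-c))
print(np.degrees(a0),np.linalg.norm(p-c)); print(l.round(2)); s=get_state(); print(s["clock"],s["finger_gap"])
E
```

```text
crank_grip 0.67 [0.4857 0.0469 0.155 ]
crank_axis 0.74 [0.512  0.0045 0.155 ]
[0.48676743 0.04795868 0.13338707] 0.24562075035917785 [ 0.33668328 -0.9163375   3.96348687]
120.43987540634001 0.049014818282929355
[[ 1.84  1.51  1.69  3.32]
 [ 1.58  1.49  0.46  4.97]
 [ 1.32  0.71 -0.64  4.73]
 [ 1.05  0.45 -0.8   5.95]]
6.1333 0.24892243933276095
```

Run:
```python
from h import *
c=np.array([.5116,.0052]); p=get_state()["position"][:2]; d=p-c; a0=np.arctan2(d[1],d[0]); print(np.degrees(a0))
a,l=wind(c,a0,2*np.pi*1.9-np.pi/3,.133,v=.1,r=.0495)
print(np.degrees(a),l[::4].round(2).tolist(),abs(l[:,1:]).max(0)); s=get_state(); print(s["clock"],s["finger_gap"],s["position"])
for cn in ["wrist","scene"]:
    st=get_state(); f=grab_frame(cn); T=cam(f,st); save(f,cn+"1.png")
    for n in ["nozzle_pointer","green_mark"]:
        for k in tip_of(cn,n)[:1]: print(cn,n,round(k["score"],2),np.round(k["centre"],1),onz(f,T,k["centre"],.128).round(4))
```

```text
60.03355666711543
-563.9664433328845 [[0.79, 1.86, -1.62, 4.77], [-0.25, 0.83, -1.52, 4.06], [-1.29, 0.02, -2.98, 6.63], [-2.32, -2.1, 0.18, 10.47], [-3.36, 0.36, 2.14, 7.37], [-4.4, 2.71, -0.26, 5.63], [-5.43, 2.17, -0.2, 5.43], [-6.47, 3.32, -2.51, 4.44], [-7.51, -1.61, -3.98, 7.69], [-8.55, -2.22, 0.02, 11.83], [-9.58, 1.89, 2.76, 8.29]] [ 3.42496349  4.60886195 11.83277926]
17.6917 0.24371276965827646 [0.46625074 0.02586188 0.13330507]
wrist green_mark 0.73 [525.5 314.9] [ 0.5736 -0.008   0.128 ]
scene nozzle_pointer 0.94 [320.4 278.3] [0.7327 0.1234 0.128 ]
scene green_mark 0.38 [319.9 280.8] [0.7387 0.1269 0.128 ]
```

View pics/wrist1.png

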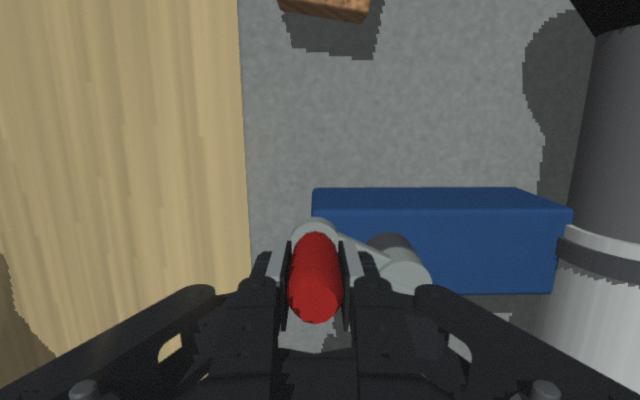

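Run:
```python
from h import *
p=get_state()["position"]; let_go(); move_l([p[0],p[1],.27]); move_l([.63,.03,.27],velocity=.25); sleep(.2)
st=get_state(); f=grab_frame("wrist"); T=cam(f,st); save(f,"wrist2.png")
for n in ["nozzle_pointer","green_mark","crank_grip","crank_axis"]:
    for k in tip_of("wrist",n)[:1]: print(n,round(k["score"],2),np.round(k["centre"],1),onz(f,T,k["centre"],.155 if n[0]=="c" else .128).round(4))
print(get_state()["clock"])
im=f["img"][20:220,320:640]; cv2.imwrite("pics/crop2.png",cv2.resize(im,None,fx=2.5,fy=2.5,interpolation=cv2.INTER_CUBIC)[:,:,::-1])
```

```text
nozzle_pointer 0.63 [436.7  84.4] [0.7278 0.1165 0.128 ]
green_mark 0.85 [447.3  75.6] [0.7358 0.1233 0.128 ]
crank_grip 0.71 [108.5 204.6] [0.4646 0.0237 0.155 ]
crank_axis 0.71 [168.8 225.7] [0.5116 0.006  0.155 ]
20.9583
```

View pics/wrist2.png

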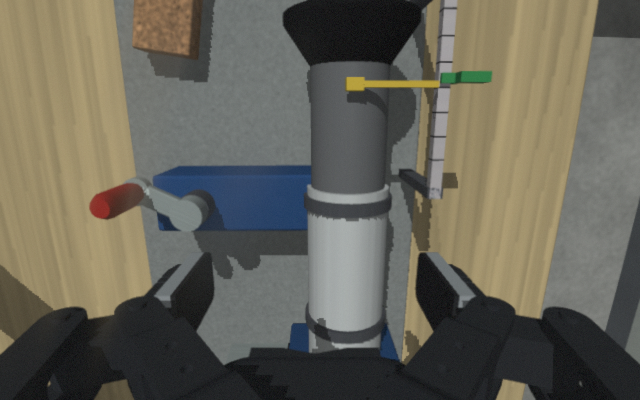

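Run:
```python
from h import *
p=np.array([.46625,.02586]); c=np.array([.5116,.0052])
move_l([*p,.27],velocity=.25); move_l([*p,.133],velocity=.15,until_force=8); grab(25); s=get_state(); print(s["finger_gap"],s["contact_force"])
d=p-c; a,l=wind(c,np.arctan2(d[1],d[0]),2*np.pi*.2,.133,v=.08,r=.0495); print(np.degrees(a),l.round(2)[-1])
p=get_state()["position"]; let_go(); move_l([p[0],p[1],.27]); move_l([.63,.06,.27],velocity=.25); sleep(.2)
st=get_state(); f=grab_frame("wrist"); T=cam(f,st); save(f,"wrist3.png")
for n in ["nozzle_pointer","green_mark","crank_grip","crank_axis"]:
    for k in tip_of("wrist",n)[:1]: print(n,round(k["score"],2),np.round(k["centre"],1),onz(f,T,k["centre"],.155 if n[0]=="c" else .128).round(4))
print(get_state()["clock"])
hs=cv2.cvtColor(f["img"],cv2.COLOR_RGB2HSV)
for nm,lo,hi in [("y",18,32),("g",50,80)]:
    m=cv2.inRange(hs,(lo,150,60),(hi,255,255)); ys,xs=np.nonzero(m[:200,390:])
    if len(ys): print(nm,len(ys),xs.min()+390,xs.max()+390,ys.min(),ys.max(),ys.mean())
cv2.imwrite("pics/crop3.png",cv2.resize(f["img"][40:200,360:560],None,fx=3,fy=3,interpolation=cv2.INTER_CUBIC)[:,:,::-1])
```

```text
0.24853589381900137 [-1.04539632 -0.17179794  4.34737339]
83.50751770888932 [1.46 2.22 1.26 5.33]
nozzle_pointer 0.89 [435.7 114.9] [0.7288 0.1226 0.128 ]
green_mark 0.98 [444.8 117.9] [0.7365 0.1203 0.128 ]
crank_grip 0.81 [175.6 203.5] [0.5191 0.0546 0.155 ]
crank_axis 0.64 [171.  262.3] [0.5097 0.0038 0.155 ]
27.7333
y 280 390 436 112 117 114.48571428571428
g 83 440 485 112 119 115.855421686747
```

View pics/crop3.png

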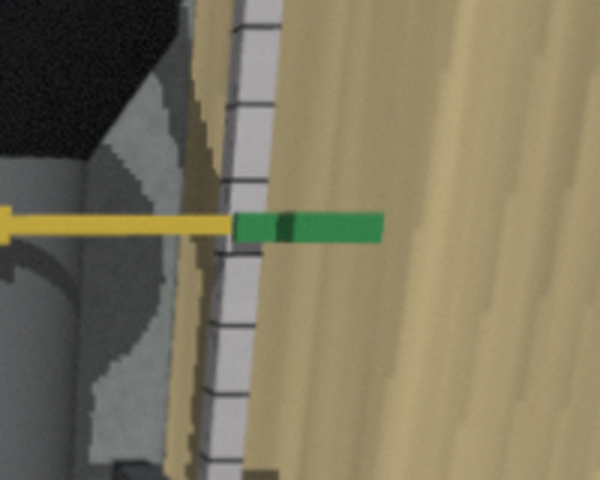

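Run:
```python
from h import *
move_l([.51,-.25,.27],velocity=.25); sleep(.2)
st=get_state(); f=grab_frame("wrist"); T=cam(f,st); save(f,"wrist4.png")
for n,z in dict(gate_grip=.148,gate_pointer=.108,red_mark=.117,extractor=0).items():
    for k in tip_of("wrist",n)[:1]: print(n,round(k["score"],2),np.round(k["centre"],1),onz(f,T,k["centre"],z).round(4))
print(get_state()["clock"])
```

```text
gate_grip 0.69 [326.5 128.5] [ 0.52   -0.1967  0.148 ]
gate_pointer 0.76 [327.9 177.4] [ 0.5231 -0.2425  0.108 ]
red_mark 0.92 [280.4 179.1] [ 0.4806 -0.2424  0.117 ]
extractor 0.9 [453.2  30.2] [ 0.6667 -0.0944  0.    ]
29.6667
```

View pics/wrist4.png

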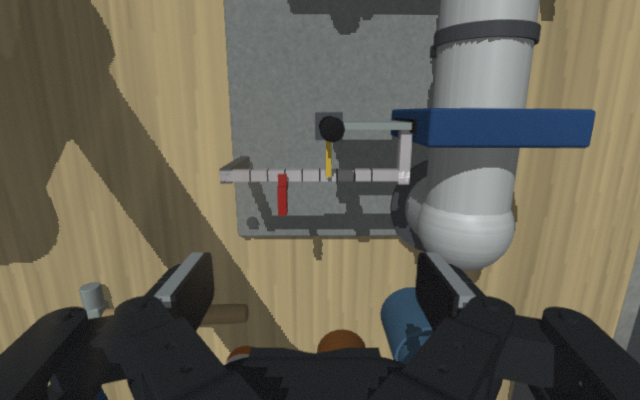

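Run:
```python
from h import *
g=[.5215,-.197]
print(ik([*g,.27],[0,np.pi,0]).round(2))
movep([*g,.27],[0,np.pi,0]); move_l([*g,.129],until_force=8); grab(45)
s=get_state(); print(s["clock"],s["position"],s["finger_gap"],s["contact_force"],s["eef_rot"])
f=grab_frame("wrist"); T=cam(f,s); save(f,"wrist5.png")
for n,z in dict(gate_pointer=.108,red_mark=.117).items():
    for k in tip_of("wrist",n)[:1]: print(n,round(k["score"],2),np.round(k["centre"],1),onz(f,T,k["centre"],z).round(4))
```

```text
[-0.49  0.32 -0.1   1.15  0.   -2.06]
33.9667 [ 0.52251061 -0.19703808  0.12936863] 0.1991911704554131 [ 2.97637226  0.96902928 -0.5583761 ] [-3.70263318e-04  3.13951171e+00  4.56802743e-05]
gate_pointer 0.74 [315.3 155.4] [ 0.5225 -0.2418  0.108 ]
red_mark 0.85 [398.7 152.1] [ 0.4843 -0.2445  0.117 ]
```

View pics/wrist5.png

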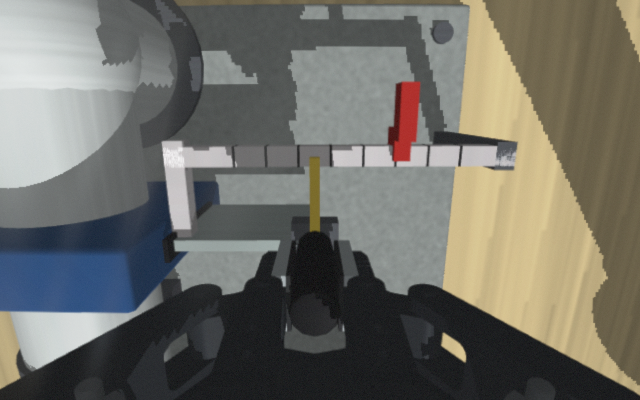

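Run:
```python
from h import *
p=get_state()["position"]
print(move_l([p[0]-.041,p[1],p[2]],velocity=.06)); sleep(.3)
s=get_state(); print(s["clock"],s["position"],s["finger_gap"],s["contact_force"])
f=grab_frame("wrist"); T=cam(f,s); save(f,"wrist6.png")
for n,z in dict(gate_pointer=.108,red_mark=.117).items():
    for k in tip_of("wrist",n)[:1]: print(n,round(k["score"],2),np.round(k["centre"],1),onz(f,T,k["centre"],z).round(4))
g=grab_frame("scene")
for n in ["nozzle_pointer","green_mark","carving_mid"]:
    for k in tip_of("scene",n)[:1]: print(n,round(k["score"],2),np.round(k["centre"],1))
```

```text
False
35.2333 [ 0.48341324 -0.19723005  0.12937783] 0.19547192572374097 [10.05344342  0.63007037 -4.72558213]
gate_pointer 0.73 [315.1 157.8] [ 0.4835 -0.2408  0.108 ]
red_mark 0.6 [319.8 152. ] [ 0.4813 -0.2447  0.117 ]
nozzle_pointer 0.77 [321.7 277.1]
green_mark 0.61 [322.  276.4]
carving_mid 0.92 [390.8 299.7]
```

View pics/wrist6.png

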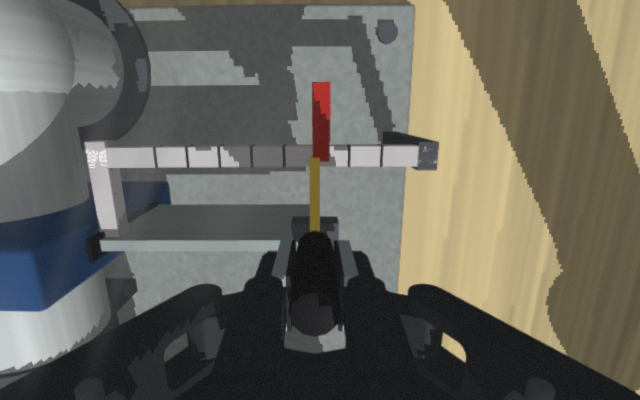

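Run:
```python
from h import *
p=get_state()["position"]
move_l([.5225-.041-.0024,-.197,.1294],velocity=.02); sleep(.5)
s=get_state(); print(s["clock"],s["position"],s["contact_force"])
f=grab_frame("wrist"); T=cam(f,s); save(f,"wrist7.png")
for n,z in dict(gate_pointer=.108,red_mark=.117).items():
    for k in tip_of("wrist",n)[:1]: print(n,round(k["score"],2),np.round(k["centre"],1),onz(f,T,k["centre"],z).round(4))
cv2.imwrite("pics/crop7.png",cv2.resize(f["img"][60:260,220:420],None,fx=3,fy=3)[:,:,::-1])
```

```text
36.35 [ 0.48111327 -0.19723621  0.12939173] [ 9.2313201   0.09887208 -5.11483231]
gate_pointer 0.6 [311.2 155.6] [ 0.4831 -0.2419  0.108 ]
red_mark 0.78 [316.3 153. ] [ 0.4806 -0.2442  0.117 ]
```

View pics/crop7.png

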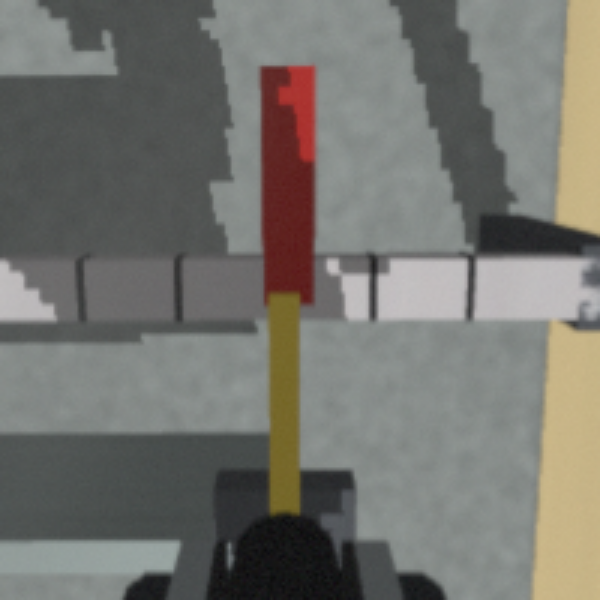

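```bash
python3 -c "
from cell import *
print(sign_off())"
```

```text
the job is handed in; nothing more can be done
None
```

I wound the crank and pulled the gate out to its clip. The job was handed in at about 36 s of the 67 s allowed, with the gripper still holding the gate. No verdict is reported back.

- **Nozzle:** I wound the crank about 2.1 turns clockwise, 1.9 first and then 0.2 after a check. In the close-up the nozzle pointer is within about 1 mm of the green clip. The trained network put the gap at 2.3 mm, which is still inside the 6 mm limit.
- **Gate:** I gripped the post with 45 N and pulled it out about 41 mm. The last close-up shows the gate pointer within about 1 mm of the red clip; the network said 2.5 mm. The tool reads about 9 N of spring pull, a little under the stated 10 to 13 N.
- **Carving and bench:** The network's position for the carving in the scene camera moved by about 1 pixel from the start. I did not look again at the bystanders at the end. The tool force never went above about 13 N in any reading I took.

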